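Set the attenuator to its third click

TASK

With the fingers, push the upright lever of the filter attenuator fully home towards its stop block, then push it back the other way and count the clicks by feel: leave it seated at the third click from home, without ever running on past that one. Only push the lever, never pinch it, and leave the vial, the amber bottle and the dish where they stand.

Things in the scene. Friction and masses are not known exactly. Their poses are not given: they have to be found in the camera images.
- attenuator: Bench instrument, bolted down: aluminium base plate 90 x 220 x 10 mm; two short dark tubes face each other across an upright grey slide plate with six round windows. Origin: centre of the underside. y: along the 220 mm length, the way the slide moves; x: along the tubes. Home stop: grey block 40 mm wide, 58 mm high at the -y end; at +y only a thin pin. No fixed part is higher than 62 mm.
- carriage (a joint): Travel of slide and lever in m: 0 home to 0.080, growing towards +y of the attenuator. Notches 0.016 apart: home 0, clicks at 0.016, 0.032, 0.048 (third), 0.064, 0.080. Leaving a notch takes 3 to 10 N, fading to about 1 N 8 mm on, where the lever jumps ahead of the finger into the next notch (play 1 mm). At home it stops hard: force climbs past 15 N. Starts in notch 1, 2 or 3.
- lever_top (a point): Centre of the lever's top, 110 mm above the bench; at home 40 mm to the -y side of the attenuator's centre. The upright lever: two black push pads back to back, 24 mm wide along x, together 20 mm thick along y (faces 10 mm either side of this point), 72 to 110 mm above the bench; under them the slide plate's neck, 66 mm high. Touching both pads hard at once counts as pinching.
- vial: Bystander: glass vial with black cap, 32 mm across, 66 mm high, standing loose on the robot's side of the attenuator. Origin: centre of its underside.
- amber_bottle: Bystander: amber bottle with black cap, 47 mm across, 115 mm high, standing loose behind the attenuator. Origin: centre of its underside.
- dish: Bystander: flat round covered dish, 65 mm across, 15 mm high, loose beyond the stop block. Origin: centre of its underside.
Things that resemble listed ones, but are neither listed nor needed, are in the scene too. Of the things like the attenuator, leave any that is purple; of the rest the larger one is meant.

How it is judged:
By the outcome, as a careful person would: the job done as asked, in the order asked, and still so for the second after the job is handed in, with the robot touching nothing.
It also fails if it takes over 72 s, if anything falls off the work surface, if the arm or the gripper's body presses on something with over 40 N, if the wrist force passes 120 N, or if a joint passes its speed limit or range.

ROBOT

A 6-joint arm with a two-finger parallel gripper is mounted at the origin on a cart in front of the work surface, level with it; the furniture and walls round the work are solid. World frame = base frame: x ahead of the robot, y to its left, z up, the work surface at z = 0. Lengths are in mm, angles in rad, forces in N, time in s.
With the tool pointing down it reaches from about 150 to 775 mm from the base axis. Payload 6.1 kg.
Tool frame: the origin (TCP) lies at the very end of the fingers, on their centre line; the grasp point (between the pads) lies 19 mm behind it; z points along the fingers, y is the line along which they close (so a half turn about z gives the same grasp; the last joint's range is limited). The gripper opens to 85 mm and grips with 20 to 120 N. Pads are 22 mm wide; open, the fingers measure 114 mm over their backs; the gripper's body (76 mm by 85 mm) begins 54 mm behind the grasp point. The pads swing forward as they close: fully open they stand 13 mm farther back than shut.
Start: joints at [-1.158, 0.126, -0.04, 1.405, 0, 1.571], TCP at [210.609, -480.887, 231.295] pointing down, gripper open.
Joint ranges: [-2.72, 2.72], [-0.95, 1.95], [-1.27, 1.35], [-1.78, 2.02], [-1.46, 1.47], [-3.14, 3.14]. Speed limits (rad/s): [2.39, 2.39, 3.01, 3.14, 3.14, 3.14].

INTERFACE

Orientations are given as a 3x3 rotation matrix whose columns are the frame's x, y, z axes.
In Python, from workcell import arm gives the robot as it stands.
- The arm moves only by the tool drive_tool, never from a script. Its argument "deltas" is a list of rows, each an object with "delta_pos": the shift along the tool's x, y, z in mm, a list of three; "delta_rot": the turn, a rotation vector about the tool's x, y, z in degrees, a list of three. A call has 1 to 12 rows; each row shifts and turns the commanded pose from where the row before left it, along the tool's axes as they then stand; what a row does not reach is not made up. A row lasts 1/8 s, in which the tool goes at most 62.5 mm and 10.7 degrees, less where a joint would pass 70% of its speed; a pose out of reach is approached as far as the arm can. A call is refused whole if a number of a shift passes 62.5 or a number of a turn 10.7, either way. A call with a gripper value outside its range is refused whole. "jaw" is the opening, from 0 (shut) to 1 (fully open), set as the call begins (left out, the last holds). The fingers move at their own pace and stop on an object; "force" is the grip in N (left out, the last holds). Time passes only in rows, so rows that do not move let the fingers close. It gives the time, the measured TCP pose, the force, the opening and the grip force at its end, in the units of the state.
- arm.observe(): the state, without advancing time (a new reading comes with each control period).
- arm.camera(name): name is "scene" or "top"; returns a dict with "pixels" (384x512x3 uint8, red, green, blue), "intrinsics" (3x3 intrinsics, pixels), "eye" and "attitude" of the camera in the world. Camera axes: x right, y down, z forward; pixel columns grow to the right and rows downward; lengths in mm; the calibration is good to about 2 mm. A picture is of the moment at which its call begins. There is no depth.
- arm.job_done(): hands the job in; it is judged then, once.
The state is a dict: "t": time; "qpos": joint angles; "joint_vel": joint speeds; "joint_efforts": joint torques, N m; "position": TCP position; "ee_rot": TCP orientation; "force": force on the tool from outside, world axes, zero at the start; "wrist_torque": the same for the moment, N m; "gripper_width": opening from 0.0 (shut) to 1.0 (fully open); "gripper_force": force on a finger pad.
Only numpy, scipy, OpenCV 4.12 (cv2) and the standard library are available. Lean on these libraries where they do the work, as an engineer would, in place of code of your own. Each camera call takes 0.05 s, during which the arm holds its last target. There are 200 camera calls.

## Working session

There is one attempt and no reset: what is moved stays moved. The work goes in short steps, Python scripts to look and compute and a tool call to move; the robot and the scene stay as the last step left them, time stands still between calls to the robot, and variables do not carry over. Pictures are saved under pics/ and viewed, at most 10 in all, crops included, and the job is handed in when it is done.

Besides the shell and the picture viewer there is one more tool, called after "Emit:" as name(argument=value, ...), one argument or row to a line, values as JSON. drive_tool: Moves the arm, as the interface text tells. Its arguments: {"type":"object","properties":{"deltas":{"type":"array"},"jaw":{"type":"number"},"force":{"type":"number"}},"required":["deltas"]}

```bash
mkdir -p pics
cat > h.py <<'E'
import numpy as np, cv2
from workcell import arm
def shot(n,f):
    c=arm.camera(n); cv2.imwrite('pics/'+f,c['pixels'][:,:,::-1]); np.savez('pics/'+f[:-4]+'.npz',**c); return c
def ray(c,u,v):
    d=np.array(c['attitude'])@np.linalg.inv(c['intrinsics'])@np.array([u,v,1.]); return np.array(c['eye'],float),d/np.linalg.norm(d)
def plane(c,u,v,z):
    e,d=ray(c,u,v); return e+d*(z-e[2])/d[2]
def proj(c,p):
    q=np.array(c['intrinsics'])@np.array(c['attitude']).T@(np.array(p,float)-c['eye']); return q[:2]/q[2]
def load(f): return dict(np.load('pics/'+f))
E
python3 - <<'E'
from h import *
for n in('top','scene'):
    c=shot(n,n+'1.png'); print(n,c['eye'],c['attitude'],c['intrinsics'][0])
    print(c['pixels'].shape)
s=arm.observe();print(s['ee_rot'],s['force'],s['t'])
E
```

```text
top [ 418.5188884  -110.42495853 1197.47221811] [[ 1.55263288e-03 -9.91446989e-01  1.30500794e-01]
 [-9.99998793e-01 -1.53136655e-03  2.63310661e-04]
 [-6.12140117e-05 -1.30501046e-01 -9.91448170e-01]] [458.92694138   0.         254.78394908]
(384, 512, 3)
scene [205.95450843 518.8408301  688.81753219] [[-0.88691025 -0.28444735  0.36397791]
 [-0.46180891  0.56486795 -0.68385432]
 [-0.01107891 -0.77460564 -0.63234749]] [448.43391922   0.         253.42205066]
(384, 512, 3)
[[ 9.15988407e-01  4.01204344e-01 -5.59319646e-04]
 [ 4.01204734e-01 -9.15987534e-01  1.26480183e-03]
 [-4.88583357e-06 -1.38294551e-03 -9.99999044e-01]] [ 0.11900778 -0.4970947  -0.37185808] 0.1
```

View pics/top1.png

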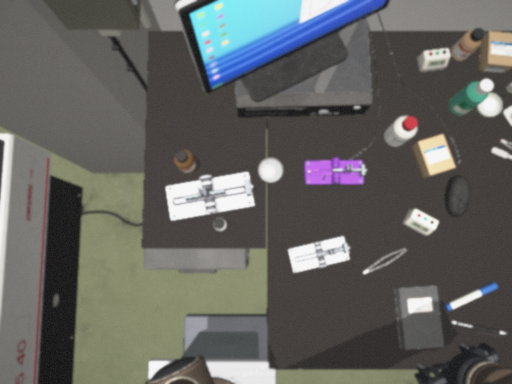

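View pics/scene1.png

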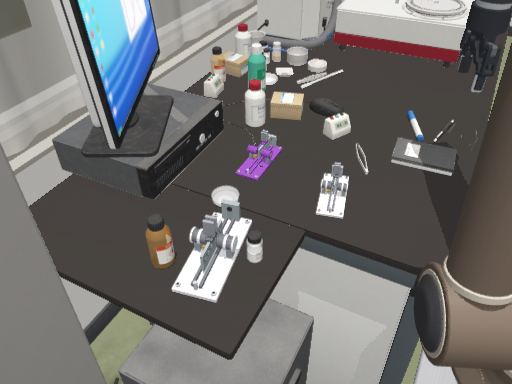

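The larger white attenuator is at top (210,196). The dish is at (270,170), the vial at (220,224) and the amber bottle at (185,160). The stop block is at the right (-y) end. I'll zoom in and measure the plate.

Run:
```python
from h import *
t=load('top1.png');s=load('scene1.png')
a=cv2.resize(t['pixels'][140:250,150:300],None,fx=4,fy=4,interpolation=2)[:,:,::-1]
b=cv2.resize(s['pixels'][180:310,140:280],None,fx=4,fy=4,interpolation=2)[:,:,::-1]
cv2.imwrite('pics/ta.png',a);cv2.imwrite('pics/sb.png',b)
# plate: white bright low-sat mask in top
def plate(c,box,z):
    x0,y0,x1,y1=box
    m=np.zeros(c['pixels'].shape[:2],np.uint8); hsv=cv2.cvtColor(c['pixels'],cv2.COLOR_RGB2HSV)
    m[y0:y1,x0:x1]=((hsv[...,2]>165)&(hsv[...,1]<50))[y0:y1,x0:x1]
    cs,_=cv2.findContours(m,0,2); k=max(cs,key=cv2.contourArea)
    P=np.array([plane(c,*p,z)[:2] for p in k[:,0].astype(float)],np.float32)
    r=cv2.minAreaRect(P); print(r); print(cv2.boxPoints(r))
    for p in cv2.boxPoints(cv2.minAreaRect(k)): print(p)
plate(t,(155,165,258,225),10)
plate(s,(165,200,260,300),10)
```

```text
Traceback (most recent call last):
  File "h.py", line 11, in load
    def load(f): return dict(np.load('pics/'+f))
                             ~~~~~~~^^^^^^^^^^^
ValueError: This file contains pickled (object) data. If you trust the file you can load it unsafely using the `allow_pickle=` keyword argument or `pickle.load()`.
```

```bash
sed -i "s/np.load('pics\/'+f)/np.load('pics\/'+f[:-4]+'.npz')/" h.py
python3 - <<'E'
from h import *
t=load('top1.png');s=load('scene1.png')
a=cv2.resize(t['pixels'][140:250,150:300],None,fx=4,fy=4,interpolation=2)[:,:,::-1]
b=cv2.resize(s['pixels'][180:310,140:280],None,fx=4,fy=4,interpolation=2)[:,:,::-1]
cv2.imwrite('pics/ta.png',a);cv2.imwrite('pics/sb.png',b)
def plate(c,box,z):
    x0,y0,x1,y1=box
    m=np.zeros(c['pixels'].shape[:2],np.uint8); hsv=cv2.cvtColor(c['pixels'],cv2.COLOR_RGB2HSV)
    m[y0:y1,x0:x1]=((hsv[...,2]>165)&(hsv[...,1]<50))[y0:y1,x0:x1]
    cs,_=cv2.findContours(m,0,2); k=max(cs,key=cv2.contourArea)
    P=np.array([plane(c,*p,z)[:2] for p in k[:,0].astype(float)],np.float32)
    r=cv2.minAreaRect(P); print(r); print(cv2.boxPoints(r))
plate(t,(155,165,258,225),10)
plate(s,(165,200,260,300),10)
E
```

```text
((568.6558837890625, 6.930030822753906), (93.49125671386719, 225.890380859375), 10.248141288757324)
[[ 502.56177  109.75676]
 [ 542.75024 -112.52988]
 [ 634.75     -95.8967 ]
 [ 594.5615   126.38994]]
((567.5696411132812, 12.707160949707031), (90.43167877197266, 224.539794921875), 10.239297866821289)
[[ 503.11682  115.15149]
 [ 543.031   -105.81227]
 [ 632.02246  -89.73717]
 [ 592.1083   131.2266 ]]
```

View pics/ta.png

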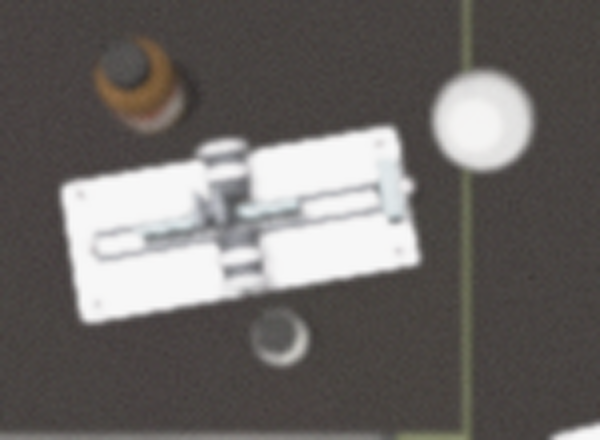

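View pics/sb.png

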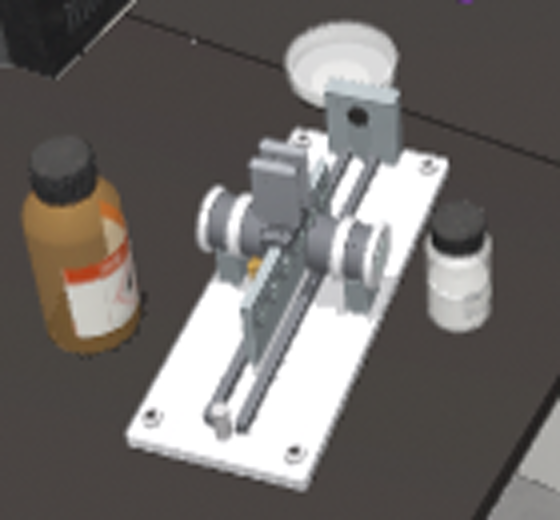

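The stop block is at the right end in top (crop 390,190) and at scene crop (362,120). The lever sits near mid-travel, at scene crop (280,150) and top crop (215,205). I'll triangulate it and work out the approach.

```bash
cat >> h.py <<'E'
C=np.array([568.2,9.8]); A=np.deg2rad(10.24); R=np.array([[np.cos(A),-np.sin(A)],[np.sin(A),np.cos(A)]])
def att(p): return R.T@(np.array(p[:2])-C)
def wor(q): return C+R@np.array(q)
def st():
    s=arm.observe(); f=np.array(s['force']); r=np.array(s['ee_rot'])
    print('t',s['t'],'pos',np.round(s['position'],1),'att',np.round(att(s['position']),1),'yaw',np.round(np.degrees(np.arctan2(r[1,0],r[0,0])),2),'Fatt',np.round(R.T@f[:2],1),round(f[2],1),s['gripper_width'])
    return s
E
python3 - <<'E'
from h import *
t=load('top1.png');s=load('scene1.png')
for c,u,v in((t,150+215/4,140+205/4),(s,140+282/4,180+153/4)): print(att(plane(c,u,v,110)))
for n in range(6):
    p=[*wor([0,-40+16*n]),110]; a=proj(t,p);b=proj(s,p)
    print(n,(a-[150,140])*4,(b-[140,180])*4)
for c,u,v,z in((t,150+390/4,140+190/4,58),(s,140+365/4,180+88/4,58)): print('stop',att(plane(c,u,v,z)))
x=st(); r=np.array(x['ee_rot']); 
for q in([0,55],): 
  g=np.array([*wor(q),200])-x['position']; print(g, r.T@g)
E
```

```text
[-1.47395722  2.41598426]
[-2.17253826  8.73999855]
0 [284.54405939 190.22061105] [314.53867864  85.98946098]
1 [258.17487255 194.88614117] [302.77500876 107.0796681 ]
2 [231.78805484 199.55479074] [290.68536898 128.75428236]
3 [205.38358857 204.22656288] [278.25602008 151.0379358 ]
4 [178.96145604 208.90146074] [265.47243968 173.95666449]
5 [152.5216395  213.57948745] [252.3192657  197.53800998]
stop [  -3.45304917 -102.64933813]
stop [  -2.39744881 -100.51116425]
t 0.1 pos [ 210.5 -480.6  230.6] att [-439.2 -419. ] yaw 23.65 Fatt [ 0.  -0.5] -0.4 0.9997715743180211
[347.92405664 544.51157722 -30.61143328] [ 537.15517425 -359.13483993   31.10550249]
```

Emit:
drive_tool(
  deltas=[
    {"delta_pos":[0,0,0],"delta_rot":[0,0,10]},
    {"delta_pos":[0,0,0],"delta_rot":[0,0,3.4]},
    {"delta_pos":[36,-39,0],"delta_rot":[0,0,0]},
    {"delta_pos":[36,-39,0],"delta_rot":[0,0,0]},
    {"delta_pos":[36,-39,0],"delta_rot":[0,0,0]},
    {"delta_pos":[36,-39,0],"delta_rot":[0,0,0]},
    {"delta_pos":[36,-39,0],"delta_rot":[0,0,0]},
    {"delta_pos":[36,-39,0],"delta_rot":[0,0,0]},
    {"delta_pos":[36,-39,0],"delta_rot":[0,0,0]},
    {"delta_pos":[36,-39,0],"delta_rot":[0,0,0]},
    {"delta_pos":[36,-39,0],"delta_rot":[0,0,0]},
    {"delta_pos":[36,-39,0],"delta_rot":[0,0,0]},
  ],
  jaw=0,
)

```text
t: 1.6
position: [496.0, -31.4, 231.0]
ee_rot: [[0.984, 0.178, -0.0], [0.178, -0.984, -0.0], [-0.0, 0.0, -1.0]]
force: [0.7, -0.8, 0.8]
gripper_width: 0.001
gripper_force: 0.0
```

```bash
python3 -c "
from h import *
st()"
```

```text
t 1.6 pos [496.  -31.4 231. ] att [-78.4 -27.7] yaw 10.26 Fatt [ 0.5 -0.9] 0.8 0.0005508165709779617
```

Emit:
drive_tool(
  deltas=[
    {"delta_pos":[38,-44,0],"delta_rot":[0,0,0]},
    {"delta_pos":[38,-44,0],"delta_rot":[0,0,0]},
    {"delta_pos":[0,0,0],"delta_rot":[0,0,0]},
    {"delta_pos":[0,0,35],"delta_rot":[0,0,0]},
    {"delta_pos":[0,0,35],"delta_rot":[0,0,0]},
    {"delta_pos":[0,0,0],"delta_rot":[0,0,0]},
    {"delta_pos":[0,0,0],"delta_rot":[0,0,0]},
  ],
)

```text
t: 2.48
position: [554.8, 66.6, 162.6]
ee_rot: [[0.984, 0.177, 0.001], [0.177, -0.984, 0.0], [0.001, 0.0, -1.0]]
force: [0.4, -0.7, -0.1]
gripper_width: 0.003
gripper_force: 0.0
```

```bash
python3 -c "
from h import *
st()
c=shot('scene','s2.png')['pixels'][60:310,80:330,::-1]
d=shot('top','t2.png')['pixels'][100:250,120:300,::-1]
c=cv2.resize(c,(500,500));d=cv2.resize(d,(300,250))
o=np.zeros((500,800,3),np.uint8);o[:,:500]=c;o[:250,500:]=d
cv2.imwrite('pics/c2.png',o)"
```

```text
t 2.475 pos [554.8  66.6 162.6] att [-3.1 58.3] yaw 10.21 Fatt [ 0.3 -0.7] -0.1 0.0026536758416048764
```

View pics/c2.png

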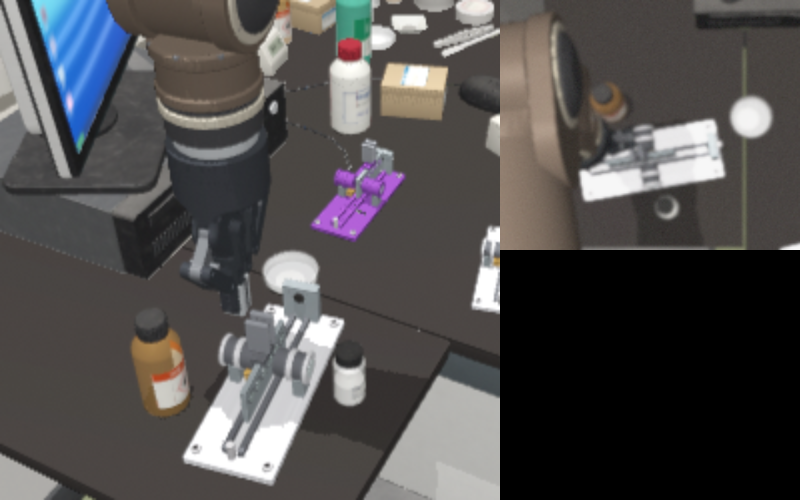

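The shut fingertips (composite 235,310) hover on the +y side of the lever (262,325), clear of the bottle. Next I descend and approach.

Emit:
drive_tool(
  deltas=[
    {"delta_pos":[1,0,27],"delta_rot":[0,0,0]},
    {"delta_pos":[0,0,27],"delta_rot":[0,0,0]},
    {"delta_pos":[0,0,26],"delta_rot":[0,0,0]},
    {"delta_pos":[0,0,0],"delta_rot":[0,0,0]},
    {"delta_pos":[0,7,0],"delta_rot":[0,0,0]},
    {"delta_pos":[0,7,0],"delta_rot":[0,0,0]},
    {"delta_pos":[0,0,0],"delta_rot":[0,0,0]},
    {"delta_pos":[0,0,0],"delta_rot":[0,0,0]},
  ],
)

```text
t: 3.58
position: [558.3, 53.3, 81.8]
ee_rot: [[0.984, 0.178, 0.001], [0.178, -0.984, 0.0], [0.001, -0.0, -1.0]]
force: [-0.9, -0.1, 0.6]
gripper_width: 0.002
gripper_force: 0.0
```

```bash
python3 -c "
from h import *
st()"
```

```text
t 3.575 pos [558.3  53.3  81.8] att [-2.  44.6] yaw 10.23 Fatt [-0.9  0. ] 0.6 0.0018965310585818114
```

Emit:
drive_tool(
  deltas=[
    {"delta_pos":[0,4,0],"delta_rot":[0,0,0]},
    {"delta_pos":[0,4,0],"delta_rot":[0,0,0]},
    {"delta_pos":[0,4,0],"delta_rot":[0,0,0]},
    {"delta_pos":[0,4,0],"delta_rot":[0,0,0]},
    {"delta_pos":[0,4,0],"delta_rot":[0,0,0]},
    {"delta_pos":[0,4,0],"delta_rot":[0,0,0]},
    {"delta_pos":[0,4,0],"delta_rot":[0,0,0]},
    {"delta_pos":[0,4,0],"delta_rot":[0,0,0]},
    {"delta_pos":[0,4,0],"delta_rot":[0,0,0]},
    {"delta_pos":[0,4,0],"delta_rot":[0,0,0]},
    {"delta_pos":[0,0,0],"delta_rot":[0,0,0]},
  ],
)

```text
t: 4.95
position: [565.3, 13.5, 81.3]
ee_rot: [[0.984, 0.177, 0.0], [0.177, -0.984, -0.001], [0.0, 0.001, -1.0]]
force: [0.7, -0.3, 0.7]
gripper_width: 0.0
gripper_force: 0.0
```

```bash
python3 -c "
from h import *
st()"
```

```text
t 4.95 pos [565.3  13.5  81.3] att [-2.2  4.1] yaw 10.21 Fatt [ 0.7 -0.5] 0.7 1.554846285600663e-05
```

Emit:
drive_tool(
  deltas=[
    {"delta_pos":[0,2,0],"delta_rot":[0,0,0]},
    {"delta_pos":[0,2,0],"delta_rot":[0,0,0]},
    {"delta_pos":[0,2,0],"delta_rot":[0,0,0]},
    {"delta_pos":[0,2,0],"delta_rot":[0,0,0]},
  ],
)

```text
t: 5.45
position: [566.3, 8.0, 81.3]
ee_rot: [[0.984, 0.179, -0.001], [0.179, -0.984, 0.004], [0.0, -0.004, -1.0]]
force: [-2.7, 11.3, 1.0]
gripper_width: -0.004
gripper_force: 5.8
```

Emit:
drive_tool(
  deltas=[
    {"delta_pos":[0,2,0],"delta_rot":[0,0,0]},
    {"delta_pos":[0,2,0],"delta_rot":[0,0,0]},
  ],
)

```text
t: 5.7
position: [567.2, 2.7, 81.3]
ee_rot: [[0.984, 0.178, -0.0], [0.178, -0.984, 0.001], [-0.0, -0.001, -1.0]]
force: [-0.5, 0.1, 0.3]
gripper_width: -0.003
gripper_force: 0.0
```

Emit:
drive_tool(
  deltas=[
    {"delta_pos":[0,2,0],"delta_rot":[0,0,0]},
    {"delta_pos":[0,2,0],"delta_rot":[0,0,0]},
  ],
)

```text
t: 5.95
position: [568.2, -2.2, 81.3]
ee_rot: [[0.984, 0.178, 0.0], [0.178, -0.984, -0.001], [0.0, 0.001, -1.0]]
force: [0.5, 0.4, -0.5]
gripper_width: 0.003
gripper_force: 0.0
```

```bash
python3 -c "
from h import *
st()
c=shot('scene','s3.png')['pixels'][110:310,130:290,::-1]
d=shot('top','t3.png')['pixels'][140:250,150:300,::-1]
c=cv2.resize(c,(400,500));d=cv2.resize(d,(400,293))
o=np.zeros((500,800,3),np.uint8);o[:,:400]=c;o[:293,400:]=d
cv2.imwrite('pics/c3.png',o)"
```

```text
t 5.95 pos [568.2  -2.2  81.3] att [ -2.2 -11.8] yaw 10.23 Fatt [0.5 0.3] -0.5 0.0029268907474355467
```

View pics/c3.png

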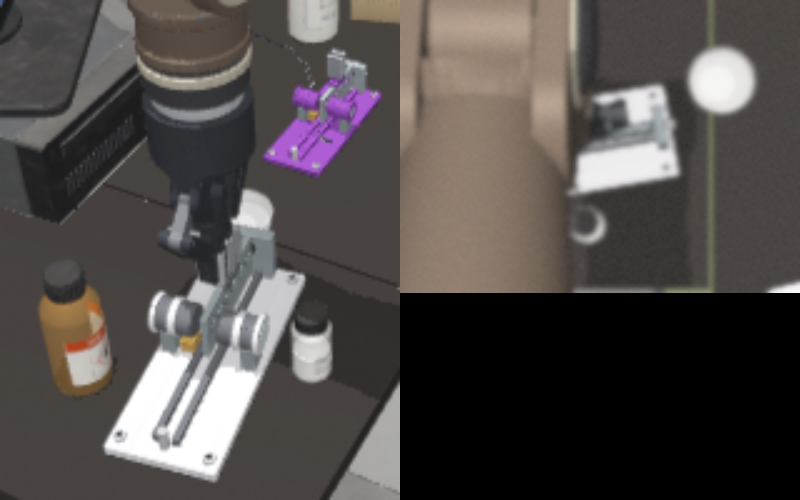

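The finger has pushed the lever towards the block (composite 215,275), and the vial and bottle are untouched. I'll continue to the hard stop.

Emit:
drive_tool(
  deltas=[
    {"delta_pos":[0,2,0],"delta_rot":[0,0,0]},
    {"delta_pos":[0,2,0],"delta_rot":[0,0,0]},
  ],
)

```text
t: 6.3
position: [568.6, -5.1, 81.3]
ee_rot: [[0.984, 0.178, -0.0], [0.178, -0.984, 0.002], [0.0, -0.002, -1.0]]
force: [-1.5, 5.7, 1.3]
gripper_width: 0.003
gripper_force: 3.2
```

Emit:
drive_tool(
  deltas=[
    {"delta_pos":[0,2,0],"delta_rot":[0,0,0]},
    {"delta_pos":[0,2,0],"delta_rot":[0,0,0]},
  ],
)

```text
t: 6.55
position: [568.7, -5.4, 81.3]
ee_rot: [[0.984, 0.18, -0.001], [0.18, -0.984, 0.01], [0.0, -0.01, -1.0]]
force: [-2.6, 20.5, 2.4]
gripper_width: -0.002
gripper_force: 10.4
```

Emit:
drive_tool(
  deltas=[
    {"delta_pos":[0,1,0],"delta_rot":[0,0,0]},
    {"delta_pos":[0,1,0],"delta_rot":[0,0,0]},
  ],
)

```text
t: 6.8
position: [568.7, -5.4, 81.3]
ee_rot: [[0.983, 0.182, -0.002], [0.182, -0.983, 0.013], [0.0, -0.013, -1.0]]
force: [-4.1, 24.8, 3.9]
gripper_width: -0.001
gripper_force: 12.9
```

Emit:
drive_tool(
  deltas=[
    {"delta_pos":[0,1,0],"delta_rot":[0,0,0]},
    {"delta_pos":[0,1,0],"delta_rot":[0,0,0]},
  ],
)

```text
t: 7.05
position: [568.7, -5.6, 81.3]
ee_rot: [[0.983, 0.183, -0.003], [0.183, -0.983, 0.017], [0.001, -0.017, -1.0]]
force: [-5.5, 32.0, 5.6]
gripper_width: -0.0
gripper_force: 16.4
```

Home is reached: the force passed 30 N and the TCP sits at att y about -15, which matches the prediction. Next I back off, hop over the lever and come down on the -y side.

Emit:
drive_tool(
  deltas=[
    {"delta_pos":[0,-10,0],"delta_rot":[0,0,0]},
    {"delta_pos":[0,-10,0],"delta_rot":[0,0,0]},
    {"delta_pos":[0,0,0],"delta_rot":[0,0,0]},
    {"delta_pos":[0,0,-30],"delta_rot":[0,0,0]},
    {"delta_pos":[0,0,-30],"delta_rot":[0,0,0]},
    {"delta_pos":[0,0,0],"delta_rot":[0,0,0]},
    {"delta_pos":[0,26,0],"delta_rot":[0,0,0]},
    {"delta_pos":[0,26,0],"delta_rot":[0,0,0]},
    {"delta_pos":[0,26,0],"delta_rot":[0,0,0]},
    {"delta_pos":[0,0,0],"delta_rot":[0,0,0]},
    {"delta_pos":[0,0,0],"delta_rot":[0,0,0]},
  ],
)

```text
t: 8.43
position: [580.0, -70.5, 140.6]
ee_rot: [[0.984, 0.177, -0.001], [0.177, -0.984, 0.0], [-0.001, -0.001, -1.0]]
force: [0.8, 1.1, -0.0]
gripper_width: -0.002
gripper_force: 0.0
```

```bash
python3 -c "
from h import *
st()
c=shot('scene','s4.png')['pixels'][110:310,130:290,::-1]
d=shot('top','t4.png')['pixels'][140:250,150:300,::-1]
c=cv2.resize(c,(400,500));d=cv2.resize(d,(400,293))
o=np.zeros((500,800,3),np.uint8);o[:,:400]=c;o[:293,400:]=d
cv2.imwrite('pics/c4.png',o)"
```

```text
t 8.425 pos [580.  -70.5 140.6] att [ -2.6 -81.1] yaw 10.22 Fatt [0.9 0.9] -0.0 -0.0023558646393039644
```

View pics/c4.png

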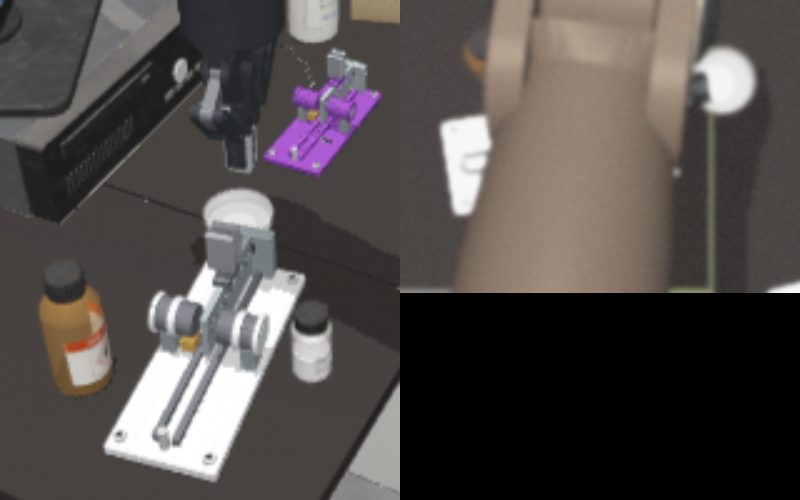

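The lever stands at home by the stop block (composite 223,245) and the fingertips (240,168) are beyond it on the -y side. Now I descend.

Emit:
drive_tool(
  deltas=[
    {"delta_pos":[0,0,20],"delta_rot":[0,0,0]},
    {"delta_pos":[0,0,20],"delta_rot":[0,0,0]},
    {"delta_pos":[0,0,19],"delta_rot":[0,0,0]},
    {"delta_pos":[0,0,0],"delta_rot":[0,0,0]},
    {"delta_pos":[0,-4,0],"delta_rot":[0,0,0]},
    {"delta_pos":[0,-4,0],"delta_rot":[0,0,0]},
    {"delta_pos":[0,-4,0],"delta_rot":[0,0,0]},
    {"delta_pos":[0,0,0],"delta_rot":[0,0,0]},
    {"delta_pos":[0,0,0],"delta_rot":[0,0,0]},
  ],
)

```text
t: 9.65
position: [578.4, -58.7, 82.5]
ee_rot: [[0.984, 0.178, 0.0], [0.178, -0.984, -0.0], [0.0, 0.0, -1.0]]
force: [0.1, -0.2, -0.3]
gripper_width: -0.003
gripper_force: 0.0
```

Emit:
drive_tool(
  deltas=[
    {"delta_pos":[0,-1,0],"delta_rot":[0,0,0]},
    {"delta_pos":[0,-1,0],"delta_rot":[0,0,0]},
  ],
)

```text
t: 9.9
position: [578.0, -56.8, 82.3]
ee_rot: [[0.984, 0.178, -0.0], [0.178, -0.984, 0.0], [-0.0, -0.0, -1.0]]
force: [-0.2, 0.0, -0.2]
gripper_width: -0.001
gripper_force: 0.0
```

Emit:
drive_tool(
  deltas=[
    {"delta_pos":[0,-1,0],"delta_rot":[0,0,0]},
    {"delta_pos":[0,-1,0],"delta_rot":[0,0,0]},
  ],
)

```text
t: 10.15
position: [577.6, -54.7, 82.3]
ee_rot: [[0.984, 0.178, -0.0], [0.178, -0.984, 0.0], [-0.0, -0.0, -1.0]]
force: [-1.8, 0.2, 0.5]
gripper_width: 0.003
gripper_force: 0.0
```

Emit:
drive_tool(
  deltas=[
    {"delta_pos":[0,-1,0],"delta_rot":[0,0,0]},
    {"delta_pos":[0,-1,0],"delta_rot":[0,0,0]},
  ],
)

```text
t: 10.4
position: [577.3, -52.7, 82.3]
ee_rot: [[0.984, 0.178, -0.0], [0.178, -0.984, 0.0], [-0.0, -0.0, -1.0]]
force: [-0.5, -0.1, 0.9]
gripper_width: 0.003
gripper_force: 0.0
```

```bash
python3 -c "
from h import *
st()"
```

```text
t 10.4 pos [577.3 -52.7  82.3] att [ -2.2 -63.1] yaw 10.25 Fatt [-0.5  0. ] 0.9 0.002883790907100036
```

Emit:
drive_tool(
  deltas=[
    {"delta_pos":[0,-1,0],"delta_rot":[0,0,0]},
    {"delta_pos":[0,-1,0],"delta_rot":[0,0,0]},
  ],
)

```text
t: 10.65
position: [577.0, -50.9, 82.3]
ee_rot: [[0.984, 0.178, 0.0], [0.178, -0.984, -0.0], [0.0, 0.0, -1.0]]
force: [-0.7, -1.0, -1.4]
gripper_width: 0.001
gripper_force: 0.6
```

Emit:
drive_tool(
  deltas=[
    {"delta_pos":[0,-1,0],"delta_rot":[0,0,0]},
    {"delta_pos":[0,-1,0],"delta_rot":[0,0,0]},
  ],
)

```text
t: 10.9
position: [576.6, -49.5, 82.3]
ee_rot: [[0.984, 0.178, 0.0], [0.178, -0.984, -0.001], [-0.0, 0.001, -1.0]]
force: [0.3, -5.4, -0.7]
gripper_width: -0.001
gripper_force: 2.9
```

Emit:
drive_tool(
  deltas=[
    {"delta_pos":[0,-1,0],"delta_rot":[0,0,0]},
    {"delta_pos":[0,-1,0],"delta_rot":[0,0,0]},
  ],
)

```text
t: 11.15
position: [576.3, -47.5, 82.3]
ee_rot: [[0.984, 0.177, 0.0], [0.177, -0.984, -0.001], [-0.0, 0.001, -1.0]]
force: [1.2, -6.5, -0.0]
gripper_width: -0.0
gripper_force: 2.9
```

Emit:
drive_tool(
  deltas=[
    {"delta_pos":[0,-1,0],"delta_rot":[0,0,0]},
    {"delta_pos":[0,-1,0],"delta_rot":[0,0,0]},
  ],
)

```text
t: 11.4
position: [575.8, -44.9, 82.3]
ee_rot: [[0.984, 0.178, -0.0], [0.178, -0.984, 0.0], [0.0, -0.0, -1.0]]
force: [-0.8, -2.3, 0.4]
gripper_width: 0.005
gripper_force: 1.1
```

Emit:
drive_tool(
  deltas=[
    {"delta_pos":[0,-1,0],"delta_rot":[0,0,0]},
    {"delta_pos":[0,-1,0],"delta_rot":[0,0,0]},
  ],
)

```text
t: 11.65
position: [575.4, -42.2, 82.2]
ee_rot: [[0.984, 0.178, -0.0], [0.178, -0.984, 0.001], [0.0, -0.001, -1.0]]
force: [1.1, 0.6, -0.5]
gripper_width: -0.001
gripper_force: 0.0
```

Emit:
drive_tool(
  deltas=[
    {"delta_pos":[0,-1,0],"delta_rot":[0,0,0]},
    {"delta_pos":[0,-1,0],"delta_rot":[0,0,0]},
  ],
)

```text
t: 11.9
position: [575.1, -40.7, 82.3]
ee_rot: [[0.984, 0.178, -0.0], [0.178, -0.984, 0.0], [0.0, -0.0, -1.0]]
force: [-0.5, -0.7, 0.6]
gripper_width: 0.002
gripper_force: 0.0
```

Emit:
drive_tool(
  deltas=[
    {"delta_pos":[0,-1,0],"delta_rot":[0,0,0]},
    {"delta_pos":[0,-1,0],"delta_rot":[0,0,0]},
    {"delta_pos":[0,-1,0],"delta_rot":[0,0,0]},
    {"delta_pos":[0,-1,0],"delta_rot":[0,0,0]},
  ],
)

```text
t: 12.4
position: [574.4, -37.0, 82.3]
ee_rot: [[0.984, 0.178, 0.0], [0.178, -0.984, 0.0], [0.0, -0.0, -1.0]]
force: [-1.1, -0.4, 0.0]
gripper_width: 0.001
gripper_force: 0.0
```

Emit:
drive_tool(
  deltas=[
    {"delta_pos":[0,-1,0],"delta_rot":[0,0,0]},
    {"delta_pos":[0,-1,0],"delta_rot":[0,0,0]},
  ],
)

```text
t: 12.65
position: [574.1, -35.2, 82.3]
ee_rot: [[0.984, 0.178, 0.0], [0.178, -0.984, -0.0], [0.0, 0.0, -1.0]]
force: [-0.3, -1.0, 0.2]
gripper_width: -0.003
gripper_force: 0.5
```

Emit:
drive_tool(
  deltas=[
    {"delta_pos":[0,-1,0],"delta_rot":[0,0,0]},
    {"delta_pos":[0,-1,0],"delta_rot":[0,0,0]},
  ],
)

```text
t: 12.9
position: [573.8, -33.7, 82.3]
ee_rot: [[0.984, 0.178, 0.0], [0.178, -0.984, -0.001], [-0.0, 0.001, -1.0]]
force: [0.3, -4.1, -1.1]
gripper_width: 0.001
gripper_force: 2.2
```

Emit:
drive_tool(
  deltas=[
    {"delta_pos":[0,-1,0],"delta_rot":[0,0,0]},
    {"delta_pos":[0,-1,0],"delta_rot":[0,0,0]},
  ],
)

```text
t: 13.15
position: [573.4, -31.8, 82.3]
ee_rot: [[0.984, 0.177, 0.0], [0.177, -0.984, -0.001], [-0.0, 0.001, -1.0]]
force: [-0.0, -3.2, -0.1]
gripper_width: 0.001
gripper_force: 2.1
```

Emit:
drive_tool(
  deltas=[
    {"delta_pos":[0,-1,0],"delta_rot":[0,0,0]},
    {"delta_pos":[0,-1,0],"delta_rot":[0,0,0]},
  ],
)

```text
t: 13.4
position: [572.9, -29.1, 82.3]
ee_rot: [[0.984, 0.178, -0.0], [0.178, -0.984, 0.0], [-0.0, -0.0, -1.0]]
force: [-0.9, -2.3, -0.6]
gripper_width: 0.004
gripper_force: 1.2
```

Emit:
drive_tool(
  deltas=[
    {"delta_pos":[0,-1,0],"delta_rot":[0,0,0]},
    {"delta_pos":[0,-1,0],"delta_rot":[0,0,0]},
  ],
)

```text
t: 13.65
position: [572.6, -26.5, 82.3]
ee_rot: [[0.984, 0.178, -0.0], [0.178, -0.984, 0.001], [0.0, -0.001, -1.0]]
force: [0.5, -0.3, 0.8]
gripper_width: 0.001
gripper_force: 0.0
```

Second click felt, as predicted. The third contact is expected at world y ≈ -19.5 and the jump at ≈ -11.

Emit:
drive_tool(
  deltas=[
    {"delta_pos":[0,-1,0],"delta_rot":[0,0,0]},
    {"delta_pos":[0,-1,0],"delta_rot":[0,0,0]},
    {"delta_pos":[0,-1,0],"delta_rot":[0,0,0]},
    {"delta_pos":[0,-1,0],"delta_rot":[0,0,0]},
  ],
)

```text
t: 14.15
position: [571.9, -23.2, 82.3]
ee_rot: [[0.984, 0.178, -0.0], [0.178, -0.984, 0.0], [-0.0, -0.0, -1.0]]
force: [0.3, -0.1, 0.1]
gripper_width: -0.003
gripper_force: 0.0
```

Emit:
drive_tool(
  deltas=[
    {"delta_pos":[0,-1,0],"delta_rot":[0,0,0]},
    {"delta_pos":[0,-1,0],"delta_rot":[0,0,0]},
    {"delta_pos":[0,-1,0],"delta_rot":[0,0,0]},
  ],
)

```text
t: 14.52
position: [571.4, -20.3, 82.3]
ee_rot: [[0.984, 0.178, -0.0], [0.178, -0.984, 0.0], [-0.0, -0.0, -1.0]]
force: [-0.2, -0.9, 0.6]
gripper_width: 0.001
gripper_force: 0.0
```

Emit:
drive_tool(
  deltas=[
    {"delta_pos":[0,-1,0],"delta_rot":[0,0,0]},
    {"delta_pos":[0,-1,0],"delta_rot":[0,0,0]},
  ],
)

```text
t: 14.78
position: [571.0, -18.6, 82.3]
ee_rot: [[0.984, 0.178, 0.0], [0.178, -0.984, -0.001], [-0.0, 0.001, -1.0]]
force: [-0.1, -2.7, -0.2]
gripper_width: 0.002
gripper_force: 1.0
```

Emit:
drive_tool(
  deltas=[
    {"delta_pos":[0,-1,0],"delta_rot":[0,0,0]},
    {"delta_pos":[0,-1,0],"delta_rot":[0,0,0]},
  ],
)

```text
t: 15.02
position: [570.9, -17.9, 82.4]
ee_rot: [[0.984, 0.177, 0.0], [0.177, -0.984, -0.004], [-0.0, 0.004, -1.0]]
force: [1.5, -10.4, 0.1]
gripper_width: 0.003
gripper_force: 4.5
```

Emit:
drive_tool(
  deltas=[
    {"delta_pos":[0,-1,0],"delta_rot":[0,0,0]},
    {"delta_pos":[0,-1,0],"delta_rot":[0,0,0]},
  ],
)

```text
t: 15.28
position: [570.5, -15.5, 82.3]
ee_rot: [[0.984, 0.177, 0.0], [0.177, -0.984, -0.002], [-0.0, 0.002, -1.0]]
force: [1.3, -4.4, 0.1]
gripper_width: -0.002
gripper_force: 2.2
```

Emit:
drive_tool(
  deltas=[
    {"delta_pos":[0,-1,0],"delta_rot":[0,0,0]},
    {"delta_pos":[0,-1,0],"delta_rot":[0,0,0]},
  ],
)

```text
t: 15.52
position: [569.9, -12.3, 82.3]
ee_rot: [[0.984, 0.178, -0.0], [0.178, -0.984, 0.001], [-0.0, -0.001, -1.0]]
force: [-0.3, -1.4, 0.8]
gripper_width: -0.001
gripper_force: 0.3
```

Emit:
drive_tool(
  deltas=[
    {"delta_pos":[0,-1,0],"delta_rot":[0,0,0]},
    {"delta_pos":[0,0,0],"delta_rot":[0,0,0]},
  ],
)

```text
t: 15.78
position: [569.8, -10.9, 82.3]
ee_rot: [[0.984, 0.179, -0.0], [0.179, -0.984, 0.001], [0.0, -0.001, -1.0]]
force: [-0.3, -0.1, 0.5]
gripper_width: 0.002
gripper_force: 0.0
```

The third click released. One more mm as a check, then I retreat back and up.

Emit:
drive_tool(
  deltas=[
    {"delta_pos":[0,-1,0],"delta_rot":[0,0,0]},
    {"delta_pos":[0,0,0],"delta_rot":[0,0,0]},
  ],
)

```text
t: 16.02
position: [569.6, -10.3, 82.3]
ee_rot: [[0.984, 0.178, 0.0], [0.178, -0.984, 0.0], [0.0, -0.0, -1.0]]
force: [0.0, 0.3, 0.9]
gripper_width: 0.001
gripper_force: 0.0
```

Emit:
drive_tool(
  deltas=[
    {"delta_pos":[0,8,0],"delta_rot":[0,0,0]},
    {"delta_pos":[0,8,0],"delta_rot":[0,0,0]},
    {"delta_pos":[0,0,-30],"delta_rot":[0,0,0]},
    {"delta_pos":[0,0,-40],"delta_rot":[0,0,0]},
    {"delta_pos":[0,0,-40],"delta_rot":[0,0,0]},
    {"delta_pos":[0,40,0],"delta_rot":[0,0,0]},
    {"delta_pos":[0,50,0],"delta_rot":[0,0,0]},
    {"delta_pos":[0,50,0],"delta_rot":[0,0,0]},
    {"delta_pos":[0,40,0],"delta_rot":[0,0,0]},
    {"delta_pos":[0,0,0],"delta_rot":[0,0,0]},
    {"delta_pos":[0,0,0],"delta_rot":[0,0,0]},
  ],
)

```text
t: 17.4
position: [604.2, -203.6, 192.0]
ee_rot: [[0.984, 0.177, -0.001], [0.177, -0.984, 0.0], [-0.0, -0.001, -1.0]]
force: [-0.1, 0.0, 0.3]
gripper_width: 0.003
gripper_force: 0.0
```

```bash
python3 -c "
from h import *
st()
s=shot('scene','s5.png');t=shot('top','t5.png')
for n in range(2,6):
    p=[*wor([-2,-40+16*n]),110]; print(n,(proj(s,p)-[130,110])*2.5,(proj(t,p)-[150,140])*400/150+[400,0])
c=cv2.resize(s['pixels'][110:310,130:290,::-1],(400,500));d=cv2.resize(t['pixels'][140:250,150:300,::-1],(400,293))
o=np.zeros((500,800,3),np.uint8);o[:,:400]=c;o[:293,400:]=d
cv2.imwrite('pics/c5.png',o)"
```

```text
t 17.4 pos [ 604.2 -203.6  192. ] att [  -2.5 -216.4] yaw 10.21 Fatt [-0.1  0. ] 0.3 0.0029245186053323035
2 [209.13641283 255.98284952] [554.88912844 135.21057955]
3 [201.39824549 269.92517206] [537.28215078 138.32655081]
4 [193.43941739 284.26507239] [519.66339017 141.44460735]
5 [185.2503535  299.01980242] [502.03283478 144.56475124]
```

View pics/c5.png

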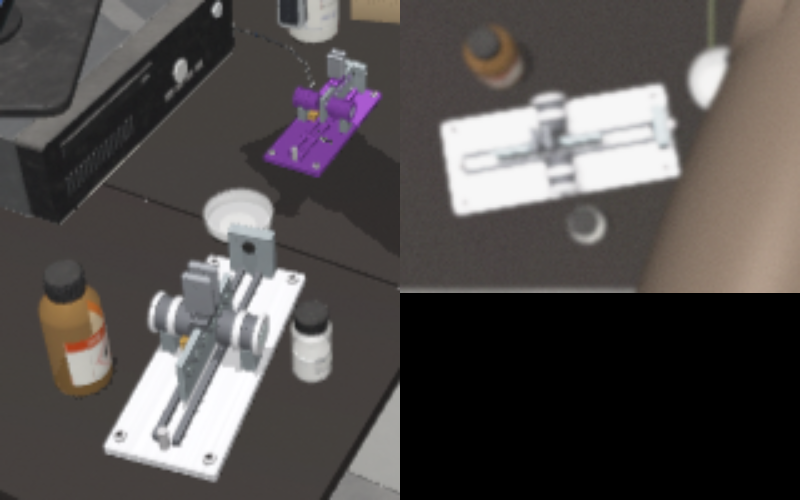

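```bash
python3 -c "
from h import *
for a,b,k in(('s3','s4',0),('scene1','s5',1),('scene1','s4',1)):
    A=load(a+'.png')['pixels'];B=load(b+'.png')['pixels']
    d=np.abs(A.astype(int)-B).max(2)[205:275,180:235]; print(a,b,(d>40).sum(),d.mean())
g=lambda n:cv2.cvtColor(load(n)['pixels'],cv2.COLOR_RGB2GRAY)
T=g('scene1.png')[214:238,200:220]
for n in('s5.png','s4.png'):
    m=cv2.matchTemplate(g(n)[180:260,180:250],T,5); _,v,_,l=cv2.minMaxLoc(m); print(n,v,l[0]+180-200,l[1]+180-214)
"
```

```text
s3 s4 375 10.279220779220779
scene1 s5 29 6.192727272727272
scene1 s4 679 20.56909090909091
s5.png 0.9486609697341919 0 0
s4.png 0.5272020101547241 -5 -23
```

```bash
python3 -c "
from workcell import arm
print(arm.job_done())"
```

```text
the job is handed in; nothing more can be done
None
```

I pushed the lever hard home (over 30 N at the stop), then back through three felt clicks. It sits at the third click, confirmed in the last picture, with the vial, bottle and dish undisturbed; the job was handed in at about 17 s.

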